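Connect a power-supply board in the test fixture with the two-stage lever

ROBOT

A 6-joint arm with a two-finger parallel gripper is mounted at the origin on the work surface. World frame = base frame: x ahead of the robot, y to its left, z up, the work surface at z = 0. Lengths are in m, angles in rad, forces in N, time in s.
With the tool pointing down it reaches from about 0.375 to 0.975 m from the base axis. Payload 3.8 kg.
Tool frame: the origin (TCP) lies midway between the tips of the shut fingers; the grasp point (between the pads) lies 19 mm behind it; z points along the fingers, y is the line along which they close (so a half turn about z gives the same grasp; the last joint's range is limited). The gripper opens to 85 mm and grips with 20 to 120 N. Pads are 22 mm wide; open, the fingers measure 114 mm over their backs; the gripper's body (76 mm by 85 mm) begins 54 mm behind the grasp point. The pads swing forward as they close: fully open they stand 13 mm farther back than shut.
Start: joints at [-1.26, 0.264, 1.604, -0, 1.274, -0.037], TCP at [0.23, -0.635, 0.203] pointing down, gripper open.
Joint ranges: [-2.63, 2.63], [-0.94, 2.18], [0.31, 2.57], [-1.31, 4.45], [0, 2.66], [-2.55, 2.55]. Speed limits (rad/s): [2.57, 2.57, 3.14, 3.14, 3.14, 3.14].

INTERFACE

Orientations are given as a rotation vector (axis times angle).
In Python, from workcell import bot, imaging gives the robot as it stands.
- The arm moves only by the tool step_arm, never from a script. Its argument "series" is a list of rows, each an object of numbers: "grip": the closure, from -1 (fully open) to 1 (shut); "x", "y", "z": the shift along the tool's x, y, z normalised to -1 to 1, where 1 is 500 mm; "ax", "ay", "az": the turn, a rotation vector about the tool's x, y, z normalised to -1 to 1, where 1 is 30 degrees. A call has 1 to 12 rows; each row is the pose to reach, as a shift and turn from the pose commanded when the call began, along the tool's axes at that moment; what a row does not reach only later rows make up. A row lasts 1/10 s, in which the tool goes at most 50 mm and 8.59 degrees, less where a joint would pass 70% of its speed; a pose out of reach is approached as far as the arm can. A call with a number of a shift or a turn outside -1 to 1 is refused whole. A call with a gripper value outside its range is refused whole. The fingers move at their own pace and stop on an object; "force" is the grip in N (left out, the last holds). Time passes only in rows, so rows that repeat a pose let the fingers close. It gives the time, the measured TCP pose, the force, the opening and the grip force at its end, in the units of the state.
- bot.read_state(): the state, without advancing time (a new reading comes with each control period).
- imaging.read_camera(name): name is "scene" or "top" or "wrist"; returns a dict with "img" (420x560x3 uint8, red, green, blue), "fx", "fy", "cx", "cy" (pixels), "R" (3x3) and "t" (3): a world point X has camera coordinates R X + t. Camera axes: x right, y down, z forward; pixel columns grow to the right and rows downward; lengths in m; the calibration is good to about 2 mm. A picture is of the moment at which its call begins. There is no depth.
- bot.finish_job(): hands the job in; it is judged then, once.
The state is a dict: "time": time; "q": joint angles; "joint_vel": joint speeds; "joint_torque": joint torques, N m; "tool_pos": TCP position; "tcp_rot": TCP orientation; "wrist_force": force on the tool from outside, world axes, zero at the start; "torque": the same for the moment, N m; "width": opening from 0.0 (shut) to 1.0 (fully open); "grip_force": force on a finger pad.
Only numpy, scipy, OpenCV 4.12 (cv2) and the standard library are available. Lean on these libraries where they do the work, as an engineer would, in place of code of your own. Each camera call takes 0.05 s, during which the arm holds its last target. There are 200 camera calls.

TASK

Connect the power-supply board for testing: push it along its guides until it is fully home against the end stop of the test fixture, then push the fixture's lever past its first detent all the way to its second stop, so that the contact fork closes round the board's white connector, and leave it there. Only push with the fingertips or the outside of the fingers: do not lift the board, and leave the bottle, spool, jar and screwdriver where they are.

Things in the scene. Friction and masses are not known exactly. Their poses are not given: they have to be found in the camera images.
- fixture: Test fixture fixed to the bench: grey base plate 270 (x) x 320 (y) x 20 mm. Origin at bench level; in its frame the plate spans x -125..145, y -190..130 mm, top z = 20. On it: the board's nest (at +y) and the lever's slide-way (at -y): two steel cheeks along y, y -160..-10 mm, at x = -4 and 64, top z = 36. The plate is bare at the nest's -x end and beyond the slide-way at -y.
- nest_stop (a point): Middle of the near (-x) face of the nest's end stop, a black block 20 mm high, 80 mm wide: x = 60, y = 50, z = 30 mm in the fixture's frame, axes as the fixture's. From it two black guide rails, 8 mm high, run 165 mm along -x, inner faces 36.5 mm either side of this point, open at the -x end. Pushed home, the board's +x edge touches this face.
- board: Board in a black carrier frame, loose, 0.13-0.25 kg, 100 (x) x 70 (y) x 8 mm. Origin: centre of underside; axes as the fixture's. Lies on the plate between the guides, 1.5 mm play each side, 25-50 mm short of the stop; home = origin at x 10, y 50 in the fixture's frame. Slides with friction of 1-2 N. Yellow transformer and 2 capacitors 28 mm tall; white connector 24 x 10 mm at x 20, y -29, top at 20 mm.
- heatsink_back (a point): Centre of the rear (-x) face of the board's upright aluminium heatsink, 41 mm above the bench: push here towards the fixture's +x. The heatsink is 8 (x) x 50 (y) mm, from 28 to 54 mm above the bench; this face lies 6 mm inside the carrier's -x edge (carrier top 28 mm above the bench) and 44 mm behind the board's origin. Axes as the board's.
- lever (a joint): Travel of lever and carriage along the fixture's +y, m: parked at 0 to 0.007, first detent (sprung notch) at about 0.025, second and last stop (rigid) at 0.040. A bump before the detent and another before the stop each take about 8 to 14 N; past the last crest at 0.0345 the spring helps it to the stop and holds it there. A force stop under 18 N may halt on a bump.
- lever_push (a point): Centre of the lever's flat push face, looking to the fixture's -y, 60 mm above the bench: push towards +y. Upright steel plate 36 (x) x 10 (y) mm, 48 to 81 mm above the bench, topped by a black grip bar along x, 44 mm long, 20 mm diameter, axis at 83 mm (bulges 5 mm past the plate). With the lever at 0 it is at x 30, y -105 in the fixture's frame. Moves with the lever; axes as the fixture's.
- fork (a point): Middle between the tips of the black two-pronged contact fork, 37 mm above the bench, at the +y end of the lever's carriage; moves with the lever. Prongs 6 mm thick, 32 mm apart inside, 32 to 42 mm above the bench. The metal carriage is 56 mm wide (x), top 48 mm above the bench, from 25 mm behind (-y) to 75 mm ahead (+y) of the push face.
- flux_bottle: Bystander: small bottle, 40 mm diameter, 70 mm high, origin under its centre; stands on the fixture's plate, along its far (+x) edge.
- solder_spool: Bystander: solder spool standing on end, 52 mm diameter, 43 mm high, origin under its centre; stands on the fixture's plate, along its far (+x) edge.
- screw_jar: Bystander: low jar, 48 mm diameter, 50 mm high, origin under its centre; stands on the fixture's plate, along its far (+x) edge.
- screwdriver: Bystander: screwdriver 170 mm long lying on the bench on the fixture's +y side, its own x axis along the shaft; origin at the underside.
There are look-alikes about, which are no part of the job. What is shaped like the board but green is not meant.

How it is judged:
By the outcome, as a careful person would: the job done as asked, in the order asked, and still so for the second after the job is handed in, with the robot touching nothing.
It also fails if it takes over 38 s, if anything falls off the work surface, if the arm or the gripper's body presses on something with over 40 N, if the wrist force passes 120 N, or if a joint passes its speed limit or range.

## Working session

There is one attempt and no reset: what is moved stays moved. The work goes in short steps, Python scripts to look and compute and a tool call to move; the robot and the scene stay as the last step left them, time stands still between calls to the robot, and variables do not carry over. Pictures are saved under pics/ and viewed, at most 10 in all, crops included, and the job is handed in when it is done.

Besides the shell and the picture viewer there is one more tool, called after "Call:" by a JSON object that holds its "name" and its "arguments", one argument or row to a line. step_arm: Moves the arm, as the interface text tells. Scaled input: -1 to 1 covers 500 mm each way for a shift and 30 degrees each way for a turn. Its arguments: {"type":"object","properties":{"series":{"type":"array","items":{"type":"object","properties":{"grip":{"type":"number"},"x":{"type":"number","minimum":-1,"maximum":1},"y":{"type":"number","minimum":-1,"maximum":1},"z":{"type":"number","minimum":-1,"maximum":1},"ax":{"type":"number","minimum":-1,"maximum":1},"ay":{"type":"number","minimum":-1,"maximum":1},"az":{"type":"number","minimum":-1,"maximum":1}}}},"force":{"type":"number"}},"required":["series"]}

```bash
mkdir -p pics; python3 - <<'E'
from workcell import bot, imaging
import cv2,pickle
s=bot.read_state();print({k:s[k] for k in('time','tool_pos','tcp_rot','wrist_force','width')})
d={}
for n in("scene","top"):
    c=imaging.read_camera(n);d[n]=c
    cv2.imwrite(f"pics/{n}0.png",c["img"][:,:,::-1])
    print(n,c["fx"],c["cx"],c["cy"],c["R"],c["t"])
pickle.dump(d,open("c0.pkl","wb"))
E
```

```text
{'time': 0.0, 'tool_pos': array([ 0.22981824, -0.63383644,  0.20126973]), 'tcp_rot': array([-3.09204952e+00, -5.43182357e-01,  4.87228101e-04]), 'wrist_force': array([ 0.35676802,  0.18735629, -0.2903518 ]), 'width': 1.0054753894285346}
scene 513.0497424471564 286.43159944477503 210.8564997299782 [[ 0.34557709  0.93834695  0.00902658]
 [ 0.80563708 -0.2917425  -0.5155921 ]
 [-0.48117084  0.18544896 -0.85678662]] [-0.23900995 -0.36541989  1.3400283 ]
top 430.6274983136754 281.0552862694351 214.34993965824606 [[ 0.01734633 -0.99967476  0.0186946 ]
 [-0.9810974  -0.02062222 -0.19241263]
 [ 0.19273557 -0.01500357 -0.98113602]] [0.05130198 0.54359255 0.70133527]
```

View pics/top0.png

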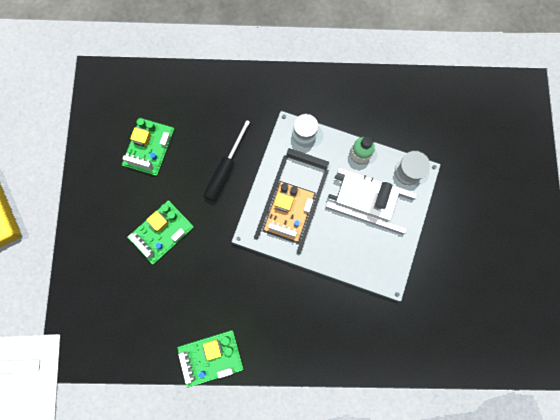

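View pics/scene0.png

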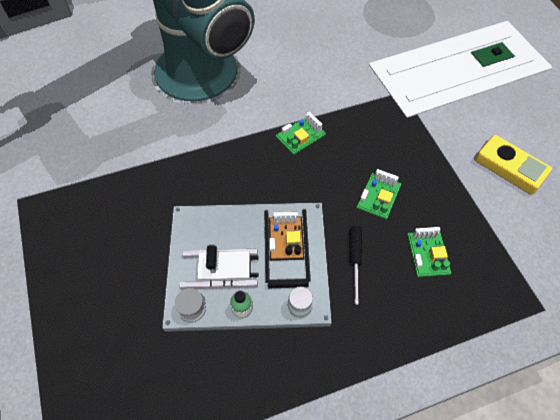

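The top view shows the fixture plate with corners at about (283,113), (440,164), (400,298) and (233,242). There are four board-shaped things:
- **Orange board:** (290,212), lying between the black guides, so it fits the description.
- **Green boards:** (148,147), (160,232) and (211,358). These are look-alikes.

The lever's black grip is at (383,195). Next I rectify the plate plane, measure it and confirm in an enlarged crop.

```bash
cat > h.py <<'E'
import numpy as np,cv2
def ray(c,uv,z):
    uv=np.atleast_2d(np.asarray(uv,float)); d=np.c_[(uv[:,0]-c["cx"])/c["fx"],(uv[:,1]-c["cy"])/c["fy"],np.ones(len(uv))]
    C=-c["R"].T@c["t"]; w=d@c["R"]; return C+w*((z-C[2])/w[:,2])[:,None]
def proj(c,X):
    p=np.atleast_2d(X)@c["R"].T+c["t"]; return np.c_[c["fx"]*p[:,0]/p[:,2]+c["cx"],c["fy"]*p[:,1]/p[:,2]+c["cy"]]
def fixpt(o,yaw,P):
    P=np.atleast_2d(P); a,b=np.cos(yaw),np.sin(yaw)
    return np.c_[o[0]+a*P[:,0]-b*P[:,1],o[1]+b*P[:,0]+a*P[:,1],P[:,2]]
E
python3 - <<'E'
from h import *
import pickle
d=pickle.load(open("c0.pkl","rb"))
corn=np.array([[-.125,-.190],[.145,-.190],[.145,.130],[-.125,.130]])
for n in d:
    c=d[n];img=c["img"];hsv=cv2.cvtColor(img,cv2.COLOR_RGB2HSV)
    m=((hsv[...,2]>95)&(hsv[...,1]<60)).astype(np.uint8)
    m=cv2.morphologyEx(m,cv2.MORPH_CLOSE,np.ones((9,9)))
    cs,_=cv2.findContours(m,cv2.RETR_EXTERNAL,cv2.CHAIN_APPROX_NONE)
    pt=tuple(map(float,(370,260) if n=="top" else (190,230)))
    ct=[k for k in cs if cv2.pointPolygonTest(k,pt,False)>0][0]
    w=ray(c,ct[:,0],.02)[:,:2].astype(np.float32)
    r=cv2.minAreaRect(w); print(n,"plate rect",r, "area",cv2.contourArea(ct))
    q=cv2.approxPolyDP(cv2.convexHull(ct),8,True)[:,0]; print(q.tolist(), ray(c,q,.02)[:,:2].round(4).tolist())
    m=((hsv[...,0]<18)&(hsv[...,0]>5)&(hsv[...,1]>130)&(hsv[...,2]>90)).astype(np.uint8)
    cs,_=cv2.findContours(m,cv2.RETR_EXTERNAL,cv2.CHAIN_APPROX_NONE)
    k=max(cs,key=cv2.contourArea);print("board",cv2.boundingRect(k),cv2.minAreaRect(ray(c,k[:,0],.028)[:,:2].astype(np.float32)))
c=d["top"]
a=cv2.resize(c["img"][100:310,220:450],None,fx=3.4,fy=2.85*1,interpolation=cv2.INTER_CUBIC)
a=cv2.resize(c["img"][105:305,228:445],None,fx=3,fy=3,interpolation=cv2.INTER_CUBIC)
cv2.imwrite("pics/crop1.png",a[:,:,::-1])
E
```

```text
scene plate rect ((0.5781093239784241, -0.042799562215805054), (0.31941714882850647, 0.2741847336292267), 71.76467895507812) area 19372.5
[[321, 203], [330, 324], [162, 327], [174, 206]] [[0.4997, 0.1502], [0.7555, 0.0642], [0.6524, -0.2353], [0.3991, -0.1501]]
board (270, 217, 33, 42) ((0.5562490224838257, 0.048070844262838364), (0.06463798880577087, 0.09415441006422043), 72.45234680175781)
top plate rect ((0.5799040794372559, -0.04473605751991272), (0.3205464780330658, 0.28163233399391174), 71.72592163085938) area 24482.5
[[280, 111], [440, 164], [400, 301], [231, 241]] [[0.7506, 0.0667], [0.6517, -0.2364], [0.3973, -0.1516], [0.4981, 0.1505]]
board (274, 208, 16, 7) ((0.5523367524147034, 0.06140789017081261), (0.02771962434053421, 0.007966774515807629), 79.66511535644531)
```

View pics/crop1.png

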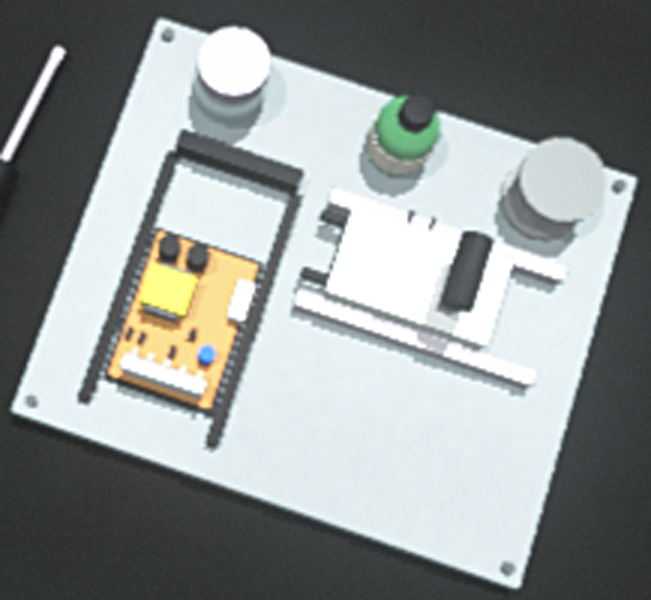

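The crop confirms the orange board in the nest: heatsink comb at crop (165,375), transformer at (168,290), and the stop beyond it. Lever grip bar is at crop (465,270). The plate rectangle measures about 320 x 275 mm against 320 x 270, with yaw about -18.25°. I'll check the frame with an overlay and measure the heatsink.

```bash
python3 - <<'E'
from h import *
import pickle
d=pickle.load(open("c0.pkl","rb"))
o=np.array([.579,-.0119]);yaw=np.radians(-18.25)
outs=[]
for n,(u0,u1,v0,v1) in(("top",(228,445,105,305)),("scene",(155,340,195,335))):
    c=d[n];img=c["img"]
    f=3 if n=="top" else 2.1
    f=1.8 if n=="top" else 2.1
    f=2.6
    a=cv2.resize(img[v0:v1,u0:u1],None,fx=f,fy=f,interpolation=cv2.INTER_CUBIC)
    def dr(P,col,close=True):
        p=((proj(c,fixpt(o,yaw,np.array(P)/1000.))-[u0,v0]+.5)*f-.5).round().astype(np.int32)
        cv2.polylines(a,[p],close,col,1)
    dr([[-125,-190,20],[145,-190,20],[145,130,20],[-125,130,20]],(255,0,0))
    dr([[60,10,40],[60,90,40]],(255,0,255),False)
    dr([[60,13.5,28],[-105,13.5,28]],(255,0,255),False); dr([[60,86.5,28],[-105,86.5,28]],(255,0,255),False)
    dr([[8,-105,93],[52,-105,93],[52,-95,93],[8,-95,93]],(0,0,255))
    s=-35+10
    dr([[s-44,25,54],[s-44,75,54],[s-36,75,54],[s-36,25,54]],(255,0,0))
    outs.append(a)
    # heatsink/white blob along the nest
    hsv=cv2.cvtColor(img,cv2.COLOR_RGB2HSV)
    m=((hsv[...,0]>20)&(hsv[...,0]<32)&(hsv[...,1]>150)&(hsv[...,2]>120)).astype(np.uint8)
    k=max([k for k in cv2.findContours(m,0,1)[0] if u0<k[0,0,0]<u1 and v0<k[0,0,1]<v1],key=cv2.contourArea)
    M=cv2.moments(k);uv=(M['m10']/M['m00'],M['m01']/M['m00']);w=ray(c,uv,.054)[0]
    R=np.array([[np.cos(yaw),-np.sin(yaw)],[np.sin(yaw),np.cos(yaw)]])
    print(n,"transformer",uv,((w[:2]-o)@R*1000).round(1))
h=max(x.shape[0] for x in outs)
cv2.imwrite("pics/ov_top.png",outs[0][:,:,::-1]);cv2.imwrite("pics/ov_sc.png",outs[1][:,:,::-1])
for P in([-75,50,36],[-69,50,36],[-34,50,36],[30,-105,55]): print(P,fixpt(o,yaw,np.array(P)/1000.).round(4))
E
```

```text
Traceback (most recent call last):
ZeroDivisionError: float division by zero
```

First move: half way over at height, shutting the fingers and turning 30°.

Call:
{"name": "step_arm", "arguments": {
  "series": [
    {"grip":1,"x":0.48,"y":-0.57,"z":0,"az":1},
    {"grip":1,"x":0.48,"y":-0.57,"z":0,"az":1},
    {"grip":1,"x":0.48,"y":-0.57,"z":0,"az":1},
    {"grip":1,"x":0.48,"y":-0.57,"z":0,"az":1},
    {"grip":1,"x":0.48,"y":-0.57,"z":0,"az":1},
    {"grip":1,"x":0.48,"y":-0.57,"z":0,"az":1},
    {"grip":1,"x":0.48,"y":-0.57,"z":0,"az":1},
    {"grip":1,"x":0.48,"y":-0.57,"z":0,"az":1}
  ]
}}

```text
validation failed for argument at $.se...
```

```bash
cat >> h.py <<'E'
from scipy.spatial.transform import Rotation as Ro
o=np.array([.579,-.0119]);yaw=np.radians(-18.25)
def goto(s,P,yw=yaw):
    """normalised shift and turn (x along fixture x, z down) to fixture point P mm"""
    R=Ro.from_rotvec(s["tcp_rot"]); w=fixpt(o,yaw,np.array(P)/1000.)[0]
    T=Ro.from_euler("z",yw)*Ro.from_rotvec([np.pi,0,0])
    return (R.inv().apply(w-s["tool_pos"])/.5).round(3),np.degrees((R.inv()*T).as_rotvec()).round(2)/30
def infix(s):
    a=np.array([[np.cos(yaw),-np.sin(yaw)],[np.sin(yaw),np.cos(yaw)]])
    return np.r_[(s["tool_pos"][:2]-o)@a,s["tool_pos"][2]]*1000
E
python3 - <<'E'
from h import *
from workcell import bot
import pickle
d=pickle.load(open("c0.pkl","rb"))
for n,(u0,u1,v0,v1),f in(("top",(228,445,105,305),3),("scene",(155,340,195,335),4)):
    c=d[n]
    a=cv2.resize(c["img"][v0:v1,u0:u1],None,fx=f,fy=f,interpolation=cv2.INTER_CUBIC)
    def dr(P,col,close=True):
        p=((proj(c,fixpt(o,yaw,np.array(P)/1000.))-[u0,v0]+.5)*f-.5).round().astype(np.int32)
        cv2.polylines(a,[p],close,col,1)
    dr([[-125,-190,20],[145,-190,20],[145,130,20],[-125,130,20]],(255,0,0))
    dr([[60,10,40],[60,90,40]],(255,0,255),False)
    dr([[60,13.5,28],[-105,13.5,28]],(255,0,255),False); dr([[60,86.5,28],[-105,86.5,28]],(255,0,255),False)
    dr([[8,-105,93],[52,-105,93],[52,-95,93],[8,-95,93]],(0,0,255))
    s=-25
    dr([[s-44,25,54],[s-44,75,54],[s-36,75,54],[s-36,25,54]],(255,0,0))
    cv2.imwrite(f"pics/ov_{n}.png",a[:560,:,::-1])
s=bot.read_state();print(s["tool_pos"],s["width"],goto(s,[-105,50,200]))
E
```

```text
[ 0.22982678 -0.63391161  0.20138906] 1.000927054624006 (array([ 0.977, -1.14 ,  0.005]), array([-3.66666667e-03,  1.00000000e-03,  1.27233333e+00]))
```

View pics/ov_top.png

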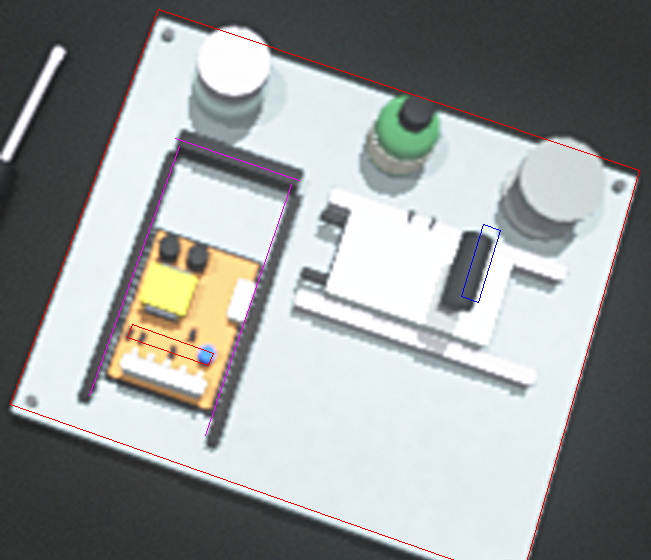

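View pics/ov_scene.png

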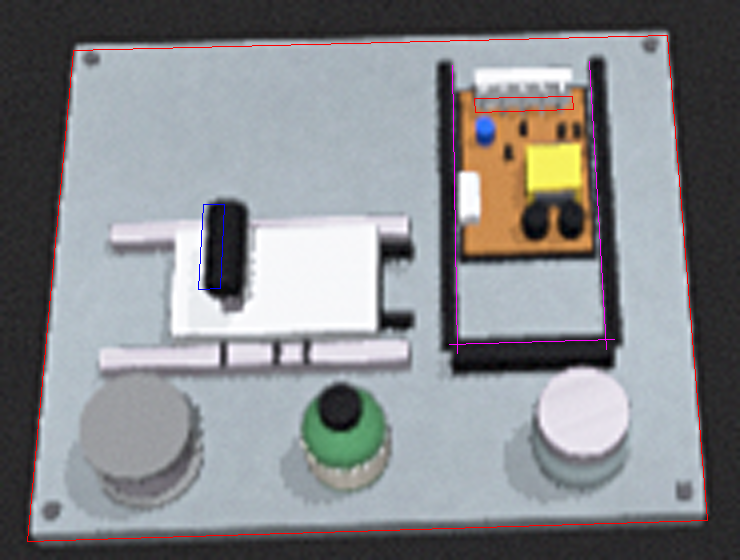

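The overlay agrees to about 2-3 mm in both views. The board's heatsink back is near fixture x = -84, the lever is parked a few mm on, and the rails and stop match. The move was refused, so I retry with a minimal row.

Call:
{"name": "step_arm", "arguments": {
  "series": [
    {"grip":1.0,"x":0.1,"y":-0.1,"z":0.0,"ax":0.0,"ay":0.0,"az":0.2}
  ]
}}

```text
time: 0.2
tool_pos: [0.2492, -0.5924, 0.2011]
tcp_rot: [3.119, 0.371, -0.002]
wrist_force: [0.7, 1.0, 0.4]
width: 0.855
grip_force: 0.0
```

Call:
{"name": "step_arm", "arguments": {
  "series": [
    {"grip":1.0,"x":0.4,"y":-0.57,"z":0.0,"ax":0.0,"ay":0.0,"az":1.0},
    {"grip":1.0,"x":0.4,"y":-0.57,"z":0.0,"ax":0.0,"ay":0.0,"az":1.0},
    {"grip":1.0,"x":0.4,"y":-0.57,"z":0.0,"ax":0.0,"ay":0.0,"az":1.0},
    {"grip":1.0,"x":0.4,"y":-0.57,"z":0.0,"ax":0.0,"ay":0.0,"az":1.0},
    {"grip":1.0,"x":0.4,"y":-0.57,"z":0.0,"ax":0.0,"ay":0.0,"az":1.0},
    {"grip":1.0,"x":0.4,"y":-0.57,"z":0.0,"ax":0.0,"ay":0.0,"az":1.0},
    {"grip":1.0,"x":0.4,"y":-0.57,"z":0.0,"ax":0.0,"ay":0.0,"az":1.0},
    {"grip":1.0,"x":0.4,"y":-0.57,"z":0.0,"ax":0.0,"ay":0.0,"az":1.0}
  ]
}}

```text
time: 1.0
tool_pos: [0.3778, -0.2594, 0.2021]
tcp_rot: [-3.109, 0.429, 0.0]
wrist_force: [-0.6, 0.7, 0.2]
width: 0.001
grip_force: 0.0
```

```bash
python3 - <<'E'
from h import *
from workcell import bot
s=bot.read_state();print(s["time"],s["tool_pos"],s["width"],goto(s,[-117,50,200]))
E
```

```text
1.0 [ 0.37784217 -0.25936976  0.20207731] 0.0008487362332323245 (array([ 0.024, -0.696,  0.006]), array([-0.005     ,  0.00133333,  0.08433333]))
```

Call:
{"name": "step_arm", "arguments": {
  "series": [
    {"grip":1.0,"x":0.024,"y":-0.696,"z":0.006,"ax":-0.005,"ay":0.0,"az":0.084},
    {"grip":1.0,"x":0.024,"y":-0.696,"z":0.006,"ax":-0.005,"ay":0.0,"az":0.084},
    {"grip":1.0,"x":0.024,"y":-0.696,"z":0.006,"ax":-0.005,"ay":0.0,"az":0.084},
    {"grip":1.0,"x":0.024,"y":-0.696,"z":0.006,"ax":-0.005,"ay":0.0,"az":0.084},
    {"grip":1.0,"x":0.024,"y":-0.696,"z":0.006,"ax":-0.005,"ay":0.0,"az":0.084},
    {"grip":1.0,"x":0.024,"y":-0.696,"z":0.006,"ax":-0.005,"ay":0.0,"az":0.084},
    {"grip":1.0,"x":0.024,"y":-0.696,"z":0.006,"ax":-0.005,"ay":0.0,"az":0.084},
    {"grip":1.0,"x":0.024,"y":-0.696,"z":0.2,"ax":-0.005,"ay":0.0,"az":0.084},
    {"grip":1.0,"x":0.024,"y":-0.696,"z":0.2,"ax":-0.005,"ay":0.0,"az":0.084},
    {"grip":1.0,"x":0.024,"y":-0.696,"z":0.2,"ax":-0.005,"ay":0.0,"az":0.084},
    {"grip":1.0,"x":0.024,"y":-0.696,"z":0.2,"ax":-0.005,"ay":0.0,"az":0.084}
  ]
}}

```text
time: 2.1
tool_pos: [0.4838, 0.0659, 0.102]
tcp_rot: [3.097, -0.508, -0.005]
wrist_force: [0.3, 0.6, 1.1]
width: 0.001
grip_force: 0.0
```

```bash
python3 - <<'E'
from h import *
from workcell import bot,imaging
c=imaging.read_camera("top");cv2.imwrite("pics/t2.png",cv2.resize(c["img"][105:305,200:445],None,fx=2.8,fy=2.8)[:,:,::-1])
s=bot.read_state();print(s["time"],s["tool_pos"],infix(s),goto(s,[-117,50,38]))
E
```

```text
2.15 [0.48573846 0.06597519 0.10400048] [-112.95809757   44.75186184  104.00048301] (array([-0.008, -0.011,  0.132]), array([ 0.00433333, -0.00233333, -0.013     ]))
```

View pics/t2.png

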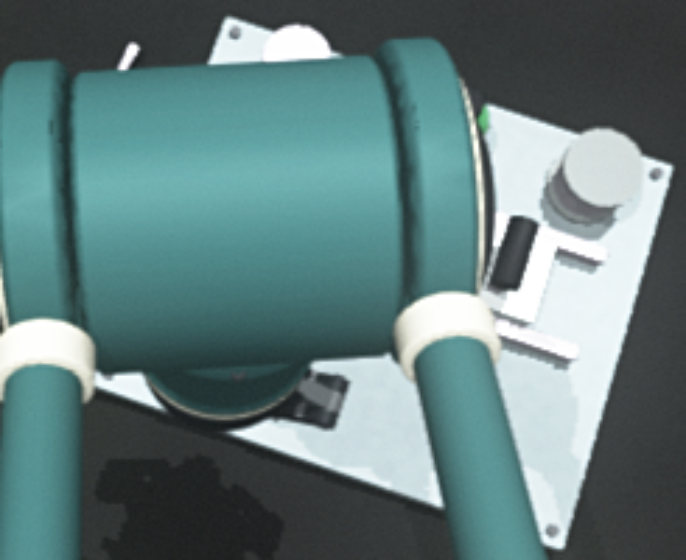

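The arm hides the board in this view; the lever bar at (515,255) is untouched. I descend behind the heatsink and start pushing gently.

Call:
{"name": "step_arm", "arguments": {
  "series": [
    {"grip":1.0,"x":-0.008,"y":-0.011,"z":0.05,"ax":0.0,"ay":0.0,"az":0.0},
    {"grip":1.0,"x":-0.008,"y":-0.011,"z":0.132,"ax":0.0,"ay":0.0,"az":0.0},
    {"grip":1.0,"x":-0.008,"y":-0.011,"z":0.132,"ax":0.0,"ay":0.0,"az":0.0},
    {"grip":1.0,"x":-0.008,"y":-0.011,"z":0.132,"ax":0.0,"ay":0.0,"az":0.0}
  ]
}}

```text
time: 2.55
tool_pos: [0.4839, 0.0725, 0.0386]
tcp_rot: [3.098, -0.508, 0.002]
wrist_force: [0.2, 0.6, -0.2]
width: 0.003
grip_force: 0.0
```

Call:
{"name": "step_arm", "arguments": {
  "series": [
    {"grip":1.0,"x":0.02,"y":0.0,"z":0.0,"ax":0.0,"ay":0.0,"az":0.0},
    {"grip":1.0,"x":0.04,"y":0.0,"z":0.0,"ax":0.0,"ay":0.0,"az":0.0},
    {"grip":1.0,"x":0.05,"y":0.0,"z":0.0,"ax":0.0,"ay":0.0,"az":0.0},
    {"grip":1.0,"x":0.06,"y":0.0,"z":0.0,"ax":0.0,"ay":0.0,"az":0.0},
    {"grip":1.0,"x":0.07,"y":0.0,"z":0.0,"ax":0.0,"ay":0.0,"az":0.0},
    {"grip":1.0,"x":0.08,"y":0.0,"z":0.0,"ax":0.0,"ay":0.0,"az":0.0}
  ]
}}

```text
time: 3.15
tool_pos: [0.5208, 0.06, 0.0365]
tcp_rot: [3.098, -0.507, -0.001]
wrist_force: [-0.3, 0.1, -0.2]
width: -0.001
grip_force: 0.0
```

```bash
python3 - <<'E'
from h import *
from workcell import bot,imaging
s=bot.read_state();print(s["time"],infix(s),s["wrist_force"],goto(s,[-50,50,38]))
E
```

```text
3.15 [-77.82151331  50.0015708   36.53025978] [-0.30176434  0.08946682 -0.23557063] (array([ 0.056, -0.   , -0.003]), array([ 0.005     ,  0.00033333, -0.01166667]))
```

Call:
{"name": "step_arm", "arguments": {
  "series": [
    {"grip":1.0,"x":0.012,"y":0.0,"z":0.0,"ax":0.0,"ay":0.0,"az":0.0},
    {"grip":1.0,"x":0.02,"y":0.0,"z":0.0,"ax":0.0,"ay":0.0,"az":0.0},
    {"grip":1.0,"x":0.028,"y":0.0,"z":0.0,"ax":0.0,"ay":0.0,"az":0.0}
  ]
}}

```text
time: 3.45
tool_pos: [0.534, 0.0556, 0.0364]
tcp_rot: [3.098, -0.507, -0.001]
wrist_force: [-0.1, -0.6, -0.5]
width: -0.0
grip_force: 0.0
```

```bash
python3 - <<'E'
from h import *
from workcell import bot,imaging
s=bot.read_state();print(s["time"],infix(s),s["wrist_force"])
a=[imaging.read_camera(n)["img"][:,:,::-1] for n in("scene","wrist")]
cv2.imwrite("pics/t3.png",np.hstack([cv2.resize(a[0][190:340,150:350],(400,300)),cv2.resize(a[1],(400,300))]))
E
```

```text
3.45 [-63.88007452  49.97114521  36.44412137] [-0.07843399 -0.57850453 -0.47541014]
```

View pics/t3.png

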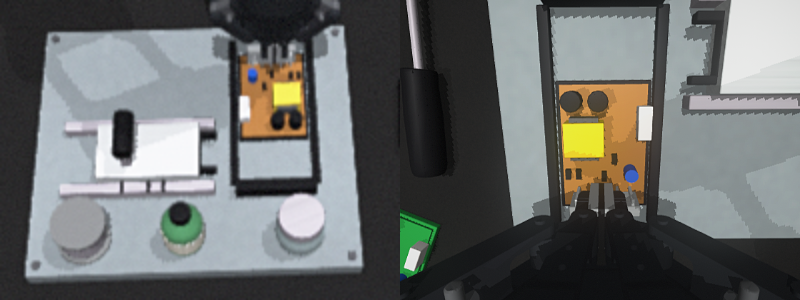

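The pictures show the fingers at the board's rear end and about 45 mm still open ahead of it. I compare the board's transformer and connector positions before and after numerically.

```bash
cat >> h.py <<'E'
def yel(c):
    hsv=cv2.cvtColor(c["img"],cv2.COLOR_RGB2HSV)
    m=((hsv[...,0]>24)&(hsv[...,0]<34)&(hsv[...,1]>170)&(hsv[...,2]>140)).astype(np.uint8)
    m[:200]=0;m[340:]=0;m[:,:255]=0;m[:,330:]=0
    v,u=np.nonzero(m);return u.mean(),v.mean(),len(u)
def ft(w):
    a=np.array([[np.cos(yaw),-np.sin(yaw)],[np.sin(yaw),np.cos(yaw)]]);return (w[:,:2]-o)@a*1000
E
python3 - <<'E'
from h import *
from workcell import bot,imaging
import pickle
d=pickle.load(open("c0.pkl","rb"));c=imaging.read_camera("scene")
for k in(d["scene"],c):
    y=yel(k);print(y,ft(ray(k,y[:2],.05)))
print(d["scene"]["t"]-c["t"])
pickle.dump(c,open("c1.pkl","wb"))
s=bot.read_state();tip=fixpt(o,yaw,infix(s)[None]/1000);print(infix(s),s["time"],proj(c,tip))
b=cv2.resize(c["img"][195:275,245:325],None,fx=7,fy=7,interpolation=cv2.INTER_CUBIC)
cv2.imwrite("pics/t4.png",b[:,:,::-1])
E
```

```text
(np.float64(290.5), np.float64(239.75), 8) [[-22.5418888   58.61046302]]
(np.float64(290.3636363636364), np.float64(239.45454545454547), 11) [[-23.21898018  58.3625539 ]]
[0. 0. 0.]
[-63.98573844  49.96793891  36.49539878] 3.6 [[285.45666958 225.18222796]]
```

View pics/t4.png

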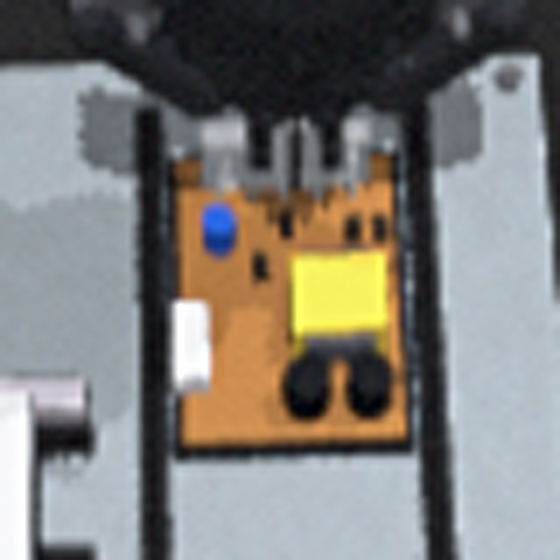

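```bash
python3 - <<'E'
from h import *
import pickle
c=pickle.load(open("c1.pkl","rb"));d=pickle.load(open("c0.pkl","rb"))
def px(P,k=c): return ((proj(k,fixpt(o,yaw,np.array(P)/1000.))-[245,195])*7).round(0).tolist()
for b in(-25,-32,-40):
    print(b,"orange front corners z28",px([[b+48,20,28],[b+48,80,28]]),"hs front bottom",px([[b-36,25,28],[b-36,75,28]]),"hs front top",px([[b-36,25,54],[b-36,75,54]]),"back top",px([[b-44,25,54]]),"conn top",px([[b+20,21,40]]))
print("stop",px([[60,10,40],[60,90,40]]),"tip",px([[-64,50,36.5],[-53,50,36.5],[-53,50,54],[-75,50,54]]))
# orange extent in fixture frame for both times
for k in(d["scene"],c):
    h=cv2.cvtColor(k["img"],cv2.COLOR_RGB2HSV);m=((h[...,0]<20)&(h[...,0]>6)&(h[...,1]>110)&(h[...,2]>80)).astype(np.uint8)
    m[:205]=0;m[275:]=0;m[:,:255]=0;m[:,320:]=0
    v,u=np.nonzero(m);w=ft(ray(k,np.c_[u,v],.028));print(len(u),np.percentile(w,[1,50,99],axis=0).round(1).tolist())
    # connector white
    m=((h[...,1]<40)&(h[...,2]>200));m[:232]=0;m[258:]=0;m[:,:266]=0;m[:,278:]=0
    v,u=np.nonzero(m);print("conn",len(u),u.mean(),v.mean(),ft(ray(k,[[u.mean(),v.mean()]],.04)))
E
```

```text
-25 orange front corners z28 [[188.0, 494.0], [398.0, 489.0]] hs front bottom [[199.0, 236.0], [367.0, 232.0]] hs front top [[198.0, 193.0], [370.0, 188.0]] back top [[198.0, 169.0]] conn top [[189.0, 387.0]]
-32 orange front corners z28 [[188.0, 472.0], [397.0, 466.0]] hs front bottom [[199.0, 216.0], [366.0, 211.0]] hs front top [[198.0, 172.0], [369.0, 168.0]] back top [[197.0, 148.0]] conn top [[189.0, 365.0]]
-40 orange front corners z28 [[187.0, 447.0], [396.0, 441.0]] hs front bottom [[198.0, 192.0], [365.0, 188.0]] hs front top [[197.0, 148.0], [368.0, 144.0]] back top [[197.0, 125.0]] conn top [[188.0, 341.0]]
stop [[154.0, 599.0], [442.0, 591.0]] tip [[283.0, 211.0], [285.0, 244.0], [285.0, 215.0], [282.0, 149.0]]
736 [[-85.3, 17.8], [-38.7, 43.1], [6.5, 81.9]]
conn 55 271.92727272727274 243.2 [[-21.05771403  21.16445891]]
728 [[-85.3, 17.8], [-37.2, 43.0], [6.5, 81.9]]
conn 55 271.92727272727274 243.2 [[-21.05771403  21.16445891]]
```

Numbers say the board is still at x = -40 (50 mm short, not moved), yet the TCP reads -64, so the fingers may be passing over something. One closer look with the wrist and scene cameras.

```bash
python3 - <<'E'
from h import *
from workcell import bot,imaging
w=imaging.read_camera("wrist");s=bot.read_state()
print(s["time"],infix(s),s["tool_pos"],s["tcp_rot"],s["wrist_force"])
for b in(-40,):
    for P in([b-44,25,54],[b-44,75,54],[b-36,25,54],[b-36,75,54],[b-44,50,28]): print(P,proj(w,fixpt(o,yaw,np.array(P)/1000.)).round(0))
print("tip",proj(w,s["tool_pos"]).round(0), "conn z40 ",proj(w,fixpt(o,yaw,np.array([-20,21,40])/1000.)))
a=cv2.resize(w["img"][220:370,180:380],(800,600),interpolation=cv2.INTER_CUBIC)
cv2.imwrite("pics/t5.png",a[:,:,::-1])
E
```

```text
3.65 [-64.24917421  49.93889764  36.47226826] [0.53362167 0.05564744 0.03647227] [ 3.09772967e+00 -5.07170525e-01 -1.15601087e-03] [-0.11083006  0.10334037 -0.76450184]
[-84, 25, 54] [[328. 301.]]
[-84, 75, 54] [[230. 302.]]
[-76, 25, 54] [[329. 287.]]
[-76, 75, 54] [[230. 288.]]
[-84, 50, 28] [[279. 279.]]
tip [[279. 253.]] conn z40  [[336.47002722 172.23188322]]
```

View pics/t5.png

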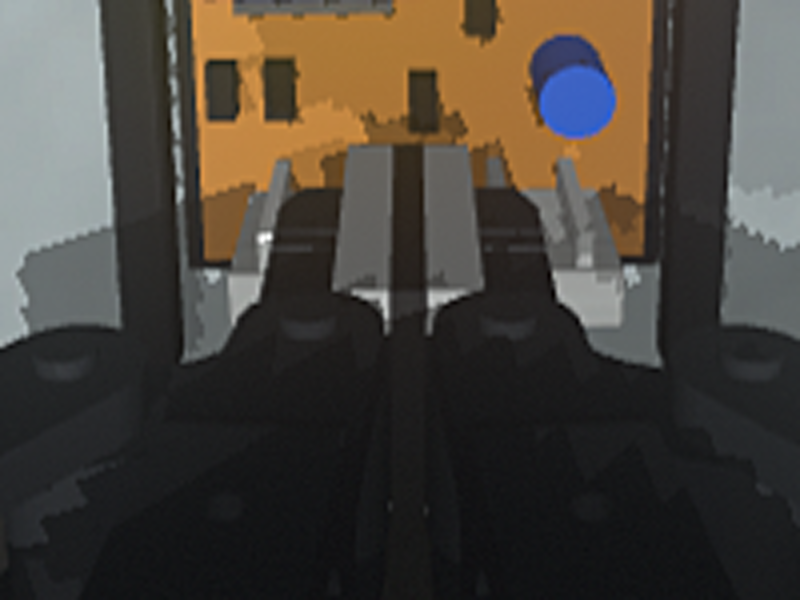

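The wrist view shows the fingertips at crop (400,145). The heatsink's top band (230-620, 270-325) is still at its first place, so the fingers are beyond or over the heatsink without having moved the board. I raise straight up and check before trying again.

Call:
{"name": "step_arm", "arguments": {
  "series": [
    {"grip":1.0,"x":0.0,"y":0.0,"z":-0.04,"ax":0.0,"ay":0.0,"az":0.0},
    {"grip":1.0,"x":0.0,"y":0.0,"z":-0.1,"ax":0.0,"ay":0.0,"az":0.0},
    {"grip":1.0,"x":0.0,"y":0.0,"z":-0.1,"ax":0.0,"ay":0.0,"az":0.0}
  ]
}}

```text
time: 3.95
tool_pos: [0.5371, 0.0561, 0.0908]
tcp_rot: [3.099, -0.507, 0.011]
wrist_force: [0.8, -1.3, 0.8]
width: 0.0
grip_force: 0.0
```

```bash
python3 - <<'E'
from h import *
from workcell import bot,imaging
import pickle
c=imaging.read_camera("scene");s=bot.read_state()
print(s["time"],infix(s),s["wrist_force"],s["q"])
c1=pickle.load(open("c1.pkl","rb"));c0=pickle.load(open("c0.pkl","rb"))["scene"]
# compare board region, undisturbed?
r=(slice(228,262),slice(266,306))
for a,b in((c0,c1),(c1,c),(c0,c)): print(np.abs(a["img"][r].astype(int)-b["img"][r]).mean())
h=cv2.cvtColor(c["img"],cv2.COLOR_RGB2HSV);m=(h[...,1]<40)&(h[...,2]>200);m[:232]=0;m[258:]=0;m[:,:266]=0;m[:,278:]=0
v,u=np.nonzero(m);print(len(u),u.mean(),v.mean())
w=imaging.read_camera("wrist");print("wrist cam pos fix",ft((-w["R"].T@w["t"])[None]),(-w["R"].T@w["t"])[2])
cv2.imwrite("pics/t6.png",np.hstack([cv2.resize(c["img"][195:275,245:325],(400,400),interpolation=2),cv2.resize(w["img"][150:350,180:380],(400,400),interpolation=2)])[:,:,::-1])
E
```

```text
4.0 [-62.27683312  50.95735536  89.0296506 ] [ 0.34234667 -0.03586677 -0.27307793] [ 0.05957548  0.10507665  2.01242752 -0.00282116  1.01996245  1.95624281]
4.778676470588235
3.4818627450980393
4.296323529411764
55 271.92727272727274 243.2
wrist cam pos fix [[ 4.86372974 49.16917426]] 0.26146895556076555
```

View pics/t6.png

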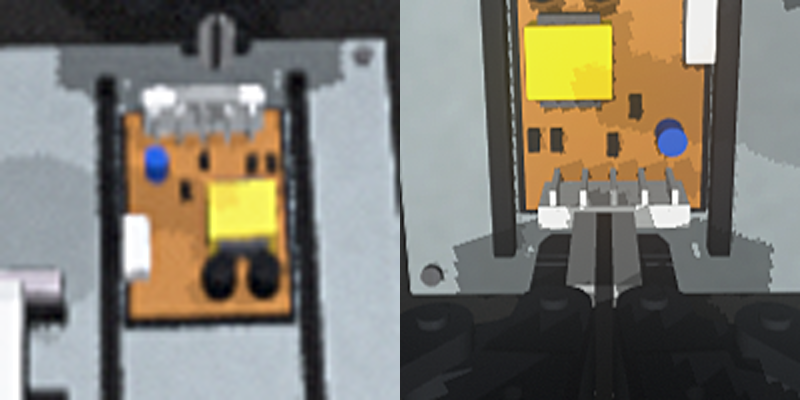

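This view shows the board and heatsink undisturbed, with the fingertips now clear above, at crop (215,65), which is scene pixel about (288,208). I check the reported tip against where it is seen.

```bash
python3 - <<'E'
from h import *
from workcell import bot,imaging
s=bot.read_state();c=imaging.read_camera("scene");w=imaging.read_camera("wrist")
print(s["time"],infix(s))
R=Ro.from_rotvec(s["tcp_rot"])
for dx in(-11,0,11):
    P=s["tool_pos"]+R.apply([dx/1000,0,0]);print(dx,"scene",proj(c,P).round(1),"wrist",proj(w,P).round(1))
for z in (.08,.089,.1): print("seen tip bottom -> fixture",z,ft(ray(c,[[288,209]],z)))
# column profile through the finger in the scene
print(c["img"][195:225,288].mean(1).round().astype(int).tolist())
print("wrist col profile",c and w["img"][200:330:3,270].mean(1).round().astype(int).tolist(),w["img"][200:330:3,292].mean(1).round().astype(int).tolist())
E
```

```text
4.05 [-63.602777    50.43015748  87.48629406]
-11 scene [[285.7 208. ]] wrist [[278.5 270.2]]
0 scene [[285.9 212.7]] wrist [[278.4 251.5]]
11 scene [[286.  217.5]] wrist [[278.4 232.1]]
seen tip bottom -> fixture 0.08 [[-76.63271785  55.18470003]]
seen tip bottom -> fixture 0.089 [[-71.17900935  54.88381881]]
seen tip bottom -> fixture 0.1 [[-64.51336563  54.51607509]]
[23, 22, 38, 79, 74, 58, 56, 60, 56, 73, 76, 76, 75, 80, 104, 112, 112, 178, 190, 181, 149, 124, 117, 139, 154, 156, 142, 126, 121, 140]
wrist col profile [103, 147, 141, 141, 141, 140, 141, 140, 138, 139, 139, 124, 124, 124, 117, 255, 249, 177, 170, 101, 102, 102, 100, 100, 100, 99, 98, 98, 98, 98, 96, 164, 33, 36, 35, 34, 32, 28, 27, 28, 26, 27, 23, 21] [132, 115, 128, 121, 122, 141, 139, 137, 138, 131, 118, 119, 118, 127, 128, 131, 97, 153, 172, 100, 101, 100, 100, 100, 99, 99, 98, 99, 97, 97, 96, 186, 22, 36, 33, 34, 27, 27, 27, 26, 25, 22, 24, 21]
```

```bash
python3 - <<'E'
from h import *
from workcell import bot,imaging
from scipy.optimize import least_squares
s=bot.read_state();c=imaging.read_camera("scene");w=imaging.read_camera("wrist")
R=Ro.from_rotvec(s["tcp_rot"])
P=lambda q:s["tool_pos"]+R.apply([q[0],0,q[1]])
r=least_squares(lambda q:[proj(c,P(q))[0,1]-208.8,proj(w,P(q))[0,1]-256],[0,0])
print("front tip edge in tool frame mm: x,z",r.x*1000,r.cost,s["width"],s["time"])
E
```

```text
front tip edge in tool frame mm: x,z [ 11.16547179 -32.80509354] 0.0 -0.0005662768072832762 4.15
```

Both views put the front tip edge at tool x = +11 mm, which fits the 22 mm pads, but about 30 mm behind the reported TCP. The fingers therefore passed above the 54 mm heatsink. I go back behind the board and come down in guarded steps.

Call:
{"name": "step_arm", "arguments": {
  "series": [
    {"grip":1.0,"x":-0.1,"y":0.0,"z":0.0,"ax":0.0,"ay":0.0,"az":0.0},
    {"grip":1.0,"x":-0.1,"y":0.0,"z":0.0,"ax":0.0,"ay":0.0,"az":0.0},
    {"grip":1.0,"x":-0.1,"y":0.0,"z":0.06,"ax":0.0,"ay":0.0,"az":0.0},
    {"grip":1.0,"x":-0.1,"y":0.0,"z":0.1,"ax":0.0,"ay":0.0,"az":0.0},
    {"grip":1.0,"x":-0.1,"y":0.0,"z":0.1,"ax":0.0,"ay":0.0,"az":0.0}
  ]
}}

```text
time: 4.75
tool_pos: [0.4824, 0.0712, 0.033]
tcp_rot: [3.096, -0.506, -0.012]
wrist_force: [-0.8, -1.2, 0.3]
width: -0.002
grip_force: 0.0
```

Call:
{"name": "step_arm", "arguments": {
  "series": [
    {"grip":1.0,"x":0.0,"y":0.0,"z":0.01,"ax":0.0,"ay":0.0,"az":0.0},
    {"grip":1.0,"x":0.0,"y":0.0,"z":0.02,"ax":0.0,"ay":0.0,"az":0.0},
    {"grip":1.0,"x":0.0,"y":0.0,"z":0.03,"ax":0.0,"ay":0.0,"az":0.0}
  ]
}}

```text
time: 5.05
tool_pos: [0.4874, 0.0716, 0.0221]
tcp_rot: [3.098, -0.507, 0.002]
wrist_force: [-0.4, -0.6, 0.3]
width: -0.004
grip_force: 0.0
```

```bash
python3 - <<'E'
from h import *
from workcell import bot,imaging
s=bot.read_state();w=imaging.read_camera("wrist");print(s["time"],infix(s),s["wrist_force"],goto(s,[-113,50,10]))
print(w["img"][200:330:3,270].mean(1).round().astype(int).tolist(),w["img"][200:330:3,292].mean(1).round().astype(int).tolist())
E
```

```text
5.05 [-113.15405193   50.61389066   22.14164646] [-0.39648552 -0.58292776  0.31455683] (array([0.   , 0.001, 0.024]), array([ 0.00366667, -0.00333333, -0.01166667]))
[252, 251, 251, 251, 251, 247, 185, 182, 182, 181, 181, 180, 178, 178, 178, 176, 176, 176, 181, 124, 121, 120, 120, 118, 118, 116, 115, 116, 116, 114, 115, 191, 40, 44, 42, 36, 34, 35, 32, 32, 30, 30, 28, 25] [252, 251, 251, 251, 251, 229, 179, 178, 179, 178, 177, 177, 178, 178, 176, 175, 176, 103, 111, 127, 121, 120, 120, 118, 118, 117, 116, 115, 114, 115, 86, 121, 34, 44, 38, 39, 33, 34, 33, 30, 30, 29, 26, 25]
```

Call:
{"name": "step_arm", "arguments": {
  "series": [
    {"grip":1.0,"x":0.0,"y":0.0,"z":0.004,"ax":0.0,"ay":0.0,"az":0.0},
    {"grip":1.0,"x":0.0,"y":0.0,"z":0.008,"ax":0.0,"ay":0.0,"az":0.0},
    {"grip":1.0,"x":0.0,"y":0.0,"z":0.008,"ax":0.0,"ay":0.0,"az":0.0}
  ]
}}

```text
time: 5.4
tool_pos: [0.4863, 0.0715, 0.0175]
tcp_rot: [3.098, -0.507, -0.001]
wrist_force: [-0.0, -0.6, -0.8]
width: -0.003
grip_force: 0.0
```

Call:
{"name": "step_arm", "arguments": {
  "series": [
    {"grip":1.0,"x":0.0,"y":0.0,"z":0.006,"ax":0.0,"ay":0.0,"az":0.0},
    {"grip":1.0,"x":0.0,"y":0.0,"z":0.012,"ax":0.0,"ay":0.0,"az":0.0},
    {"grip":1.0,"x":0.0,"y":0.0,"z":0.016,"ax":0.0,"ay":0.0,"az":0.0},
    {"grip":1.0,"x":0.0,"y":0.0,"z":0.016,"ax":0.0,"ay":0.0,"az":0.0}
  ]
}}

```text
time: 5.8
tool_pos: [0.4859, 0.0715, 0.0091]
tcp_rot: [3.098, -0.507, -0.002]
wrist_force: [-0.4, -0.3, 0.0]
width: -0.004
grip_force: 0.0
```

The reported TCP is 11 mm below the plate's top with no contact, so the offset is real and the tip is near 40 mm. Now the push.

Call:
{"name": "step_arm", "arguments": {
  "series": [
    {"grip":1.0,"x":0.02,"y":0.0,"z":0.0,"ax":0.0,"ay":0.0,"az":0.0},
    {"grip":1.0,"x":0.03,"y":0.0,"z":0.0,"ax":0.0,"ay":0.0,"az":0.0},
    {"grip":1.0,"x":0.04,"y":0.0,"z":0.0,"ax":0.0,"ay":0.0,"az":0.0},
    {"grip":1.0,"x":0.05,"y":0.0,"z":0.0,"ax":0.0,"ay":0.0,"az":0.0},
    {"grip":1.0,"x":0.06,"y":0.0,"z":0.0,"ax":0.0,"ay":0.0,"az":0.0},
    {"grip":1.0,"x":0.06,"y":0.0,"z":0.0,"ax":0.0,"ay":0.0,"az":0.0}
  ]
}}

```text
time: 6.4
tool_pos: [0.5158, 0.0617, 0.0097]
tcp_rot: [3.098, -0.508, 0.001]
wrist_force: [0.5, -0.2, -0.2]
width: 0.002
grip_force: 0.0
```

```bash
cat >> h.py <<'E'
def board(c):
    "fixture xy of orange 1..99% on the z=28 plane, and of connector"
    h=cv2.cvtColor(c["img"],cv2.COLOR_RGB2HSV);m=((h[...,0]<20)&(h[...,0]>6)&(h[...,1]>110)&(h[...,2]>80))
    m[:205]=0;m[300:]=0;m[:,:255]=0;m[:,320:]=0
    v,u=np.nonzero(m);r=np.percentile(ft(ray(c,np.c_[u,v],.028)),[1,99],axis=0).round(1)
    m=(h[...,1]<40)&(h[...,2]>200);m[:232]=0;m[277:]=0;m[:,:266]=0;m[:,278:]=0
    v,u=np.nonzero(m);return r.tolist(),len(u),ft(ray(c,[[u.mean(),v.mean()]],.04)).round(1)
E
python3 - <<'E'
from h import *
from workcell import bot,imaging
s=bot.read_state();c=imaging.read_camera("scene");print(s["time"],infix(s),s["wrist_force"],board(c))
E
```

```text
6.4 [-83.09416949  50.08270607   9.68270249] [ 0.4750731  -0.1653312  -0.15694686] ([[-73.2, 17.3], [18.6, 81.1]], 66, array([[ 6.6, 20.1]]))
```

The board moved 12 mm with the fingers. 38 mm remain, so I go on 30 mm and then in slow guarded steps.

Call:
{"name": "step_arm", "arguments": {
  "series": [
    {"grip":1.0,"x":0.01,"y":0.0,"z":0.0,"ax":0.0,"ay":0.0,"az":0.0},
    {"grip":1.0,"x":0.02,"y":0.0,"z":0.0,"ax":0.0,"ay":0.0,"az":0.0},
    {"grip":1.0,"x":0.03,"y":0.0,"z":0.0,"ax":0.0,"ay":0.0,"az":0.0},
    {"grip":1.0,"x":0.04,"y":0.0,"z":0.0,"ax":0.0,"ay":0.0,"az":0.0},
    {"grip":1.0,"x":0.05,"y":0.0,"z":0.0,"ax":0.0,"ay":0.0,"az":0.0},
    {"grip":1.0,"x":0.06,"y":0.0,"z":0.0,"ax":0.0,"ay":0.0,"az":0.0}
  ]
}}

```text
time: 7.05
tool_pos: [0.5436, 0.0522, 0.0095]
tcp_rot: [3.098, -0.507, -0.001]
wrist_force: [-0.5, 0.9, -0.1]
width: 0.0
grip_force: 0.4
```

Call:
{"name": "step_arm", "arguments": {
  "series": [
    {"grip":1.0,"x":0.004,"y":0.0,"z":0.0,"ax":0.0,"ay":0.0,"az":0.0},
    {"grip":1.0,"x":0.008,"y":0.0,"z":0.0,"ax":0.0,"ay":0.0,"az":0.0}
  ]
}}

```text
time: 7.25
tool_pos: [0.5471, 0.0511, 0.0096]
tcp_rot: [3.098, -0.507, -0.001]
wrist_force: [-2.0, 0.8, 1.5]
width: 0.001
grip_force: 0.9
```

```bash
python3 - <<'E'
from h import *
from workcell import bot,imaging
s=bot.read_state();c=imaging.read_camera("scene");print(s["time"],infix(s),s["wrist_force"],board(c))
E
```

```text
7.25 [-50.04200407  49.80528551   9.64239179] [-2.02626827  0.80995251  1.47943085] ([[-39.9, 16.8], [51.4, 81.2]], 75, array([[10.3, 22.1]]))
```

Now 2 mm steps until the force rises at the stop.

Call:
{"name": "step_arm", "arguments": {
  "series": [
    {"grip":1.0,"x":0.004,"y":0.0,"z":0.0,"ax":0.0,"ay":0.0,"az":0.0},
    {"grip":1.0,"x":0.006,"y":0.0,"z":0.0,"ax":0.0,"ay":0.0,"az":0.0}
  ]
}}

```text
time: 7.5
tool_pos: [0.5495, 0.0502, 0.0096]
tcp_rot: [3.098, -0.507, -0.002]
wrist_force: [-3.0, 1.6, 2.1]
width: -0.0
grip_force: 1.8
```

Call:
{"name": "step_arm", "arguments": {
  "series": [
    {"grip":1.0,"x":0.004,"y":0.0,"z":0.0,"ax":0.0,"ay":0.0,"az":0.0},
    {"grip":1.0,"x":0.004,"y":0.0,"z":0.0,"ax":0.0,"ay":0.0,"az":0.0}
  ]
}}

```text
time: 7.7
tool_pos: [0.5494, 0.05, 0.0093]
tcp_rot: [3.098, -0.507, -0.008]
wrist_force: [-6.9, 1.7, 5.5]
width: 0.002
grip_force: 3.6
```

Call:
{"name": "step_arm", "arguments": {
  "series": [
    {"grip":1.0,"x":0.003,"y":0.0,"z":0.0,"ax":0.0,"ay":0.0,"az":0.0},
    {"grip":1.0,"x":0.003,"y":0.0,"z":0.0,"ax":0.0,"ay":0.0,"az":0.0}
  ]
}}

```text
time: 7.9
tool_pos: [0.5493, 0.05, 0.0091]
tcp_rot: [3.098, -0.508, -0.013]
wrist_force: [-9.3, 4.2, 7.2]
width: 0.001
grip_force: 5.4
```

```bash
python3 - <<'E'
from h import *
from workcell import bot,imaging
s=bot.read_state();c=imaging.read_camera("scene");print(s["time"],infix(s),s["wrist_force"],board(c))
# gap: column profile across the board front to the stop along fixture x at y 30,50,70
for y in(30,50,70):
    xs=np.arange(40,72,2);p=proj(c,fixpt(o,yaw,np.c_[xs,0*xs+y,0*xs+28]/1000.));g=cv2.cvtColor(c["img"],cv2.COLOR_RGB2HSV)
    print(y,[(int(x),*map(int,g[int(round(v)),int(round(u))])) for x,(u,v) in zip(xs,p)])
E
```

```text
7.9 [-47.5619596   49.44663179   9.06172126] [-9.32969399  4.19360092  7.23902188] ([[-37.3, 16.7], [52.2, 81.1]], 76, array([[11.2, 22.3]]))
30 [(40, 15, 152, 210), (42, 15, 155, 210), (44, 15, 152, 211), (46, 15, 155, 209), (48, 15, 153, 215), (50, 15, 155, 189), (52, 13, 136, 109), (54, 128, 26, 40), (56, 108, 36, 35), (58, 120, 38, 40), (60, 120, 22, 47), (62, 120, 16, 31), (64, 115, 77, 20), (66, 110, 51, 15), (68, 110, 51, 15), (70, 150, 8, 34)]
50 [(40, 138, 61, 21), (42, 120, 255, 5), (44, 105, 93, 11), (46, 14, 147, 71), (48, 15, 158, 158), (50, 14, 149, 145), (52, 15, 114, 74), (54, 100, 56, 41), (56, 113, 50, 46), (58, 116, 54, 38), (60, 133, 44, 41), (62, 126, 29, 44), (64, 115, 45, 34), (66, 132, 67, 19), (68, 90, 26, 10), (70, 99, 43, 42)]
70 [(40, 135, 35, 29), (42, 103, 143, 16), (44, 90, 118, 13), (46, 12, 145, 65), (48, 12, 145, 65), (50, 14, 155, 187), (52, 14, 145, 157), (54, 9, 72, 67), (56, 109, 46, 44), (58, 116, 45, 40), (60, 105, 23, 45), (62, 120, 25, 41), (64, 132, 44, 29), (66, 120, 85, 9), (68, 132, 21, 61), (70, 136, 20, 215)]
```

No plate shows between board and stop, and the force climbs without motion. I press a little harder to be sure it is not friction or jamming.

Call:
{"name": "step_arm", "arguments": {
  "series": [
    {"grip":1.0,"x":0.006,"y":0.0,"z":0.0,"ax":0.0,"ay":0.0,"az":0.0},
    {"grip":1.0,"x":0.006,"y":0.0,"z":0.0,"ax":0.0,"ay":0.0,"az":0.0},
    {"grip":1.0,"x":0.006,"y":0.0,"z":0.0,"ax":0.0,"ay":0.0,"az":0.0}
  ]
}}

```text
time: 8.25
tool_pos: [0.5491, 0.0497, 0.0085]
tcp_rot: [3.097, -0.508, -0.022]
wrist_force: [-15.7, 5.6, 12.9]
width: 0.001
grip_force: 8.9
```

```bash
python3 - <<'E'
from h import *
from workcell import bot,imaging
s=bot.read_state();c=imaging.read_camera("scene");print(s["time"],infix(s),s["wrist_force"],board(c))
E
```

```text
8.25 [-47.65123618  49.13562785   8.51937576] [-15.68278146   5.56205624  12.88354541] ([[-37.6, 16.7], [52.4, 81.1]], 73, array([[11.1, 22.4]]))
```

The tool stayed put at 16 N, so the board is home. I back off, rise and look with the top camera.

Call:
{"name": "step_arm", "arguments": {
  "series": [
    {"grip":1.0,"x":-0.04,"y":0.0,"z":0.0,"ax":0.0,"ay":0.0,"az":0.0},
    {"grip":1.0,"x":-0.12,"y":0.0,"z":0.0,"ax":0.0,"ay":0.0,"az":0.0},
    {"grip":1.0,"x":-0.12,"y":0.0,"z":-0.1,"ax":0.0,"ay":0.0,"az":0.0},
    {"grip":1.0,"x":-0.12,"y":0.0,"z":-0.2,"ax":0.0,"ay":0.0,"az":0.0},
    {"grip":1.0,"x":-0.12,"y":0.0,"z":-0.2,"ax":0.0,"ay":0.0,"az":0.0}
  ]
}}

```text
time: 8.8
tool_pos: [0.5054, 0.0681, 0.1173]
tcp_rot: [-3.099, 0.506, -0.023]
wrist_force: [2.5, -0.1, 1.4]
width: 0.002
grip_force: 0.0
```

```bash
python3 - <<'E'
from h import *
from workcell import bot,imaging
s=bot.read_state();c=imaging.read_camera("scene");print(s["time"],infix(s),s["wrist_force"],board(c),goto(s,[29,-160,110]))
E
```

```text
8.8 [-94.95055572  52.94291008 117.3087435 ] [ 2.54471635 -0.05344047  1.41141444] ([[-37.6, 16.7], [52.4, 81.0]], 76, array([[10.6, 22.5]])) (array([0.25 , 0.425, 0.017]), array([-0.00633333, -0.027     , -0.01033333]))
```

Call:
{"name": "step_arm", "arguments": {
  "series": [
    {"grip":1.0,"x":0.0,"y":0.425,"z":0.01,"ax":0.0,"ay":0.0,"az":0.0},
    {"grip":1.0,"x":0.0,"y":0.425,"z":0.01,"ax":0.0,"ay":0.0,"az":0.0},
    {"grip":1.0,"x":0.0,"y":0.425,"z":0.01,"ax":0.0,"ay":0.0,"az":0.0},
    {"grip":1.0,"x":0.0,"y":0.425,"z":0.01,"ax":0.0,"ay":0.0,"az":0.0},
    {"grip":1.0,"x":0.0,"y":0.425,"z":0.01,"ax":0.0,"ay":0.0,"az":0.0},
    {"grip":1.0,"x":0.25,"y":0.425,"z":0.01,"ax":0.0,"ay":0.0,"az":0.0},
    {"grip":1.0,"x":0.25,"y":0.425,"z":0.01,"ax":0.0,"ay":0.0,"az":0.0},
    {"grip":1.0,"x":0.25,"y":0.425,"z":0.01,"ax":0.0,"ay":0.0,"az":0.0},
    {"grip":1.0,"x":0.25,"y":0.425,"z":0.01,"ax":0.0,"ay":0.0,"az":0.0}
  ]
}}

```text
time: 9.75
tool_pos: [0.5533, -0.1747, 0.1044]
tcp_rot: [3.098, -0.507, 0.002]
wrist_force: [0.2, 0.5, 0.3]
width: -0.003
grip_force: 0.0
```

```bash
python3 - <<'E'
from h import *
from workcell import bot,imaging
s=bot.read_state();c=imaging.read_camera("scene");w=imaging.read_camera("wrist");s=bot.read_state();print(s["time"],infix(s),s["wrist_force"],goto(s,[29,-155,30]))
# grip bar (black) in scene: dark blob within the slide-way
def bar(c):
    g=cv2.cvtColor(c["img"],cv2.COLOR_RGB2GRAY);m=(g<60).astype(np.uint8);p=proj(c,fixpt(o,yaw,np.array([[30,-98,83]])/1000.))[0]
    n,l,st,ce=cv2.connectedComponentsWithStats(m)
    for i in range(1,n):
        if st[i,4]>60 and np.hypot(*(ce[i]-p))<60: print(st[i],ce[i],ft(ray(c,ce[i],.083)))
bar(c);print('w');bar(w)
t=imaging.read_camera("top");h=cv2.cvtColor(t["img"],cv2.COLOR_RGB2HSV)
for y in(30,50,70):
    xs=np.arange(36,74,2);p=proj(t,fixpt(o,yaw,np.c_[xs,0*xs+y,0*xs+28]/1000.));print(y,[(int(x),*map(int,t["img"][int(round(v)),int(round(u))])) for x,(u,v) in zip(xs,p)])
E
```

```text
9.85 [  22.56049243 -162.44734271  103.70414633] [-0.28979588  0.69941911 -0.43008264] (array([ 0.013, -0.015,  0.147]), array([ 0.00466667,  0.00466667, -0.011     ]))
[   17    80   527   340 95288] [253.93752624 273.31929519] [[ 63.32498463 -13.33983946]]
[206 245  11  24 214] [210.99065421 256.65420561] [[ 26.51164258 -94.56630786]]
[235 291  10  12  98] [239.59183673 296.70408163] [[108.70595883 -39.42778381]]
w
30 [(36, 250, 221, 144), (38, 250, 223, 145), (40, 250, 222, 144), (42, 250, 222, 144), (44, 250, 223, 147), (46, 250, 221, 145), (48, 251, 224, 146), (50, 255, 228, 148), (52, 229, 171, 113), (54, 103, 83, 70), (56, 53, 56, 57), (58, 59, 61, 60), (60, 72, 73, 74), (62, 92, 93, 94), (64, 94, 96, 97), (66, 90, 92, 93), (68, 84, 84, 84), (70, 108, 116, 117), (72, 207, 225, 228)]
50 [(36, 72, 63, 57), (38, 54, 56, 55), (40, 56, 58, 57), (42, 94, 94, 94), (44, 93, 95, 97), (46, 91, 94, 96), (48, 91, 93, 95), (50, 90, 93, 94), (52, 90, 93, 94), (54, 82, 84, 86), (56, 65, 64, 64), (58, 58, 59, 55), (60, 59, 60, 58), (62, 90, 92, 91), (64, 89, 92, 92), (66, 86, 88, 88), (68, 88, 86, 88), (70, 87, 89, 89), (72, 149, 165, 169)]
70 [(36, 92, 94, 89), (38, 46, 48, 51), (40, 51, 52, 52), (42, 85, 86, 86), (44, 93, 94, 95), (46, 92, 94, 95), (48, 89, 91, 91), (50, 91, 91, 93), (52, 88, 90, 91), (54, 78, 79, 80), (56, 60, 59, 58), (58, 53, 53, 51), (60, 77, 80, 77), (62, 90, 94, 94), (64, 88, 91, 92), (66, 88, 89, 90), (68, 83, 85, 84), (70, 94, 97, 98), (72, 141, 152, 156)]
```

Board confirmed home in the top view too, with no plate visible between it and the stop. The bar axis measures y = -94.6, so the lever is at about 5 mm and x is about 27. I descend behind the lever to a true tip height of about 60 mm.

Call:
{"name": "step_arm", "arguments": {
  "series": [
    {"grip":1.0,"x":0.01,"y":-0.015,"z":0.05,"ax":0.0,"ay":0.0,"az":0.0},
    {"grip":1.0,"x":0.01,"y":-0.015,"z":0.147,"ax":0.0,"ay":0.0,"az":0.0},
    {"grip":1.0,"x":0.01,"y":-0.015,"z":0.147,"ax":0.0,"ay":0.0,"az":0.0},
    {"grip":1.0,"x":0.01,"y":-0.015,"z":0.147,"ax":0.0,"ay":0.0,"az":0.0}
  ]
}}

```text
time: 10.3
tool_pos: [0.5546, -0.1674, 0.0305]
tcp_rot: [3.099, -0.507, -0.007]
wrist_force: [0.8, 0.3, 1.0]
width: 0.001
grip_force: 0.0
```

Call:
{"name": "step_arm", "arguments": {
  "series": [
    {"grip":1.0,"x":0.0,"y":-0.02,"z":0.0,"ax":0.0,"ay":0.0,"az":0.0},
    {"grip":1.0,"x":0.0,"y":-0.04,"z":0.0,"ax":0.0,"ay":0.0,"az":0.0},
    {"grip":1.0,"x":0.0,"y":-0.06,"z":0.0,"ax":0.0,"ay":0.0,"az":0.0},
    {"grip":1.0,"x":0.0,"y":-0.075,"z":0.0,"ax":0.0,"ay":0.0,"az":0.0}
  ]
}}

```text
time: 10.7
tool_pos: [0.5704, -0.1322, 0.033]
tcp_rot: [3.097, -0.506, 0.004]
wrist_force: [0.3, -0.8, 0.8]
width: 0.001
grip_force: 0.8
```

```bash
cat >> h.py <<'E'
def bar(c):
    g=cv2.cvtColor(c["img"],cv2.COLOR_RGB2GRAY);m=(g<60).astype(np.uint8);m[:,:195]=0;m[:,235:]=0;m[:240]=0;m[275:]=0
    n,l,st,ce=cv2.connectedComponentsWithStats(m)
    return [(st[i].tolist(),ft(ray(c,ce[i],.083)).round(1).tolist()) for i in range(1,n) if st[i,4]>40]
E
python3 - <<'E'
from h import *
from workcell import bot,imaging
c=imaging.read_camera("scene");s=bot.read_state();print(s["time"],infix(s),s["wrist_force"],bar(c))
E
```

```text
10.75 [  29.24943866 -116.0627148    32.729738  ] [ 0.08975434  0.65770747 -0.50955584] [([195, 240, 34, 30, 646], [[15.2, -98.8]])]
```

Call:
{"name": "step_arm", "arguments": {
  "series": [
    {"grip":1.0,"x":0.0,"y":-0.01,"z":0.0,"ax":0.0,"ay":0.0,"az":0.0},
    {"grip":1.0,"x":0.0,"y":-0.02,"z":0.0,"ax":0.0,"ay":0.0,"az":0.0},
    {"grip":1.0,"x":0.0,"y":-0.03,"z":0.0,"ax":0.0,"ay":0.0,"az":0.0},
    {"grip":1.0,"x":0.0,"y":-0.04,"z":0.0,"ax":0.0,"ay":0.0,"az":0.0},
    {"grip":1.0,"x":0.0,"y":-0.05,"z":0.0,"ax":0.0,"ay":0.0,"az":0.0}
  ]
}}

```text
time: 11.25
tool_pos: [0.5762, -0.1112, 0.0315]
tcp_rot: [3.094, -0.504, -0.002]
wrist_force: [-1.5, -6.0, 0.9]
width: 0.003
grip_force: 3.0
```

```bash
python3 - <<'E'
from h import *
from workcell import bot,imaging
c=imaging.read_camera("scene");s=bot.read_state();print(s["time"],infix(s),s["wrist_force"],board(c))
E
```

```text
11.3 [ 28.46044869 -93.58732296  31.44837698] [ 0.12368131 -0.58796557  0.87652996] ([[-37.6, 16.9], [52.3, 81.1]], 76, array([[10.6, 22.5]]))
```

Call:
{"name": "step_arm", "arguments": {
  "series": [
    {"grip":1.0,"x":0.0,"y":-0.01,"z":0.0,"ax":0.0,"ay":0.0,"az":0.0},
    {"grip":1.0,"x":0.0,"y":-0.02,"z":0.0,"ax":0.0,"ay":0.0,"az":0.0},
    {"grip":1.0,"x":0.0,"y":-0.026,"z":0.0,"ax":0.0,"ay":0.0,"az":0.0},
    {"grip":1.0,"x":0.0,"y":-0.03,"z":0.0,"ax":0.0,"ay":0.0,"az":0.0}
  ]
}}

```text
time: 11.7
tool_pos: [0.5793, -0.1016, 0.0314]
tcp_rot: [3.087, -0.499, -0.005]
wrist_force: [-10.0, -31.4, 4.3]
width: 0.002
grip_force: 17.2
```

Call:
{"name": "step_arm", "arguments": {
  "series": [
    {"grip":1.0,"x":0.0,"y":-0.004,"z":0.0,"ax":0.0,"ay":0.0,"az":0.0},
    {"grip":1.0,"x":0.0,"y":-0.008,"z":0.0,"ax":0.0,"ay":0.0,"az":0.0}
  ]
}}

```text
time: 11.9
tool_pos: [0.5794, -0.1016, 0.0315]
tcp_rot: [3.082, -0.497, -0.007]
wrist_force: [-15.0, -43.1, 6.5]
width: 0.0
grip_force: 22.5
```

```bash
python3 - <<'E'
from h import *
from workcell import bot,imaging
c=imaging.read_camera("scene");s=bot.read_state();print(s["time"],infix(s),s["wrist_force"],board(c))
E
```

```text
11.95 [ 28.42257723 -85.21128675  31.49611983] [-11.43775509 -37.53592527   4.95337277] ([[-37.6, 17.0], [52.3, 81.1]], 102, array([[13.9, 18.9]]))
```

Rigid at 40 N and the tool is where the second stop was predicted (-85). I back off and rise clear.

Call:
{"name": "step_arm", "arguments": {
  "series": [
    {"grip":1.0,"x":0.0,"y":0.04,"z":0.0,"ax":0.0,"ay":0.0,"az":0.0},
    {"grip":1.0,"x":0.0,"y":0.12,"z":0.0,"ax":0.0,"ay":0.0,"az":0.0},
    {"grip":1.0,"x":0.0,"y":0.16,"z":0.0,"ax":0.0,"ay":0.0,"az":0.0},
    {"grip":1.0,"x":0.0,"y":0.16,"z":-0.1,"ax":0.0,"ay":0.0,"az":0.0},
    {"grip":1.0,"x":0.0,"y":0.25,"z":-0.25,"ax":0.0,"ay":0.0,"az":0.0},
    {"grip":1.0,"x":0.0,"y":0.35,"z":-0.3,"ax":0.0,"ay":0.0,"az":0.0},
    {"grip":1.0,"x":-0.2,"y":0.45,"z":-0.3,"ax":0.0,"ay":0.0,"az":0.0},
    {"grip":1.0,"x":-0.2,"y":0.45,"z":-0.3,"ax":0.0,"ay":0.0,"az":0.0},
    {"grip":1.0,"x":-0.2,"y":0.45,"z":-0.3,"ax":0.0,"ay":0.0,"az":0.0}
  ]
}}

```text
time: 12.85
tool_pos: [0.4147, -0.2724, 0.1827]
tcp_rot: [3.098, -0.508, 0.0]
wrist_force: [0.2, -0.9, -0.8]
width: 0.001
grip_force: 0.0
```

```bash
python3 - <<'E'
from h import *
from workcell import bot,imaging
import pickle
d=pickle.load(open("c0.pkl","rb"))
c=imaging.read_camera("scene");t=imaging.read_camera("top");s=bot.read_state();print(s["time"],infix(s),s["wrist_force"])
print("bar before",bar(d["scene"]),"now",bar(c),board(c))
# bystanders: image change in their surroundings (scene)
for n,(u,v) in dict(jar=(190,303),bottle=(241,302),spool=(300,301),driver=(356,265)).items():
    r=(slice(v-16,v+14),slice(u-14,u+15))
    a=cv2.matchTemplate(c["img"][v-22:v+22,u-22:u+22],d["scene"]["img"][r],cv2.TM_CCOEFF_NORMED);print(n,cv2.minMaxLoc(a)[1],cv2.minMaxLoc(a)[3])
# bar in the top view
g=cv2.cvtColor(t["img"],cv2.COLOR_RGB2GRAY);p=proj(t,fixpt(o,yaw,np.array([[28,-60,83]])/1000.))[0]
n,l,st,ce=cv2.connectedComponentsWithStats((g<75).astype(np.uint8))
print("top bar",[(st[i].tolist(),ft(ray(t,ce[i],.083)).round(1).tolist()) for i in range(1,n) if 60<st[i,4]<900 and np.hypot(*(ce[i]-p))<40])
E
```

```text
12.95 [ -74.6185945  -299.28305268  182.87122486] [0.14477161 0.51998288 0.1106741 ]
bar before [([206, 246, 11, 24, 211], [[27.1, -94.5]])] now [([225, 245, 10, 24, 219], [[27.0, -59.8]])] ([[-37.6, 17.0], [52.3, 81.1]], 102, array([[13.9, 18.9]]))
jar 0.9943963885307312 (8, 6)
bottle 0.9985172748565674 (8, 6)
spool 0.9992963671684265 (8, 6)
driver 0.9948362708091736 (8, 6)
top bar []
```

Lever bar axis at y = -59.8 means a travel of about 40 mm, at the second stop. The board is still home and the bystanders have not moved. Handing in.

```bash
python3 -c "
from workcell import bot
print(bot.finish_job())"
```

```text
the job is handed in; nothing more can be done
None
```

I pushed the board home against the end stop, then the lever to its second stop (about 40 mm of travel). The arm is clear, the bottle, spool, jar and screwdriver show no movement in the scene camera, and I handed the job in at about 13 s; no verdict came back.

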